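# Press the screw-hole plugs of the table feet flush on the pedal press

### The arm

A 6-joint arm with a two-finger parallel gripper is mounted at the origin on the work surface. World frame = base frame: x ahead of the robot, y to its left, z up, the work surface at z = 0. Lengths are in m, angles in rad, forces in N, time in s.
With the tool pointing down it reaches from about 0.35 to 0.975 m from the base axis. Payload 4.9 kg.
Tool frame: the origin (TCP) lies at the very end of the fingers, on their centre line; the grasp point (between the pads) lies 19 mm behind it; z points along the fingers, y is the line along which they close (so a half turn about z gives the same grasp; the last joint's range is limited). The gripper opens to 85 mm and grips with 20 to 120 N. Pads are 22 mm wide; open, the fingers measure 114 mm over their backs; the gripper's body (76 mm by 85 mm) begins 54 mm behind the grasp point. The pads swing forward as they close: fully open they stand 13 mm farther back than shut.
Start: joints at [1.019, 0.053, 1.613, -0, 1.476, -0.119], TCP at [0.262, 0.567, 0.231] pointing down, gripper open.
Joint ranges: [-3.01, 3.01], [-1.01, 2.22], [0.06, 2.58], [-1.02, 4.17], [0.09, 2.62], [-3.14, 3.14]. Speed limits (rad/s): [2.57, 2.57, 3.14, 3.14, 3.14, 3.14].

### API

Orientations are given as a unit quaternion [w, x, y, z].
In Python, from plant import manip gives the robot as it stands.
- The arm moves only by the shell command python3 -m pendant 'ROWS'. ROWS is JSON, a list of rows, each a list of 3 entries, a list of its own where there are three numbers: the opening, from 0 (shut) to 1 (fully open), then the shift along the tool's x, y, z in units of 12 cm (1.0 is 12 cm), then the turn about the tool's z in units of pi rad (1.0 is pi rad). In form: [[gripper, [dx, dy, dz], roll], ...]. A call has 1 to 10 rows; each row is the pose to reach, as a shift and turn from the pose commanded when the call began, along the tool's axes at that moment, turning the shorter way round; what a row does not reach only later rows make up. A row lasts 1/10 s, in which the tool goes at most 50 mm and 8.59 degrees, less where a joint would pass 70% of its speed; a pose out of reach is approached as far as the arm can. A call with a number of a shift or a turn outside -1 to 1 is refused whole. A call with a gripper value outside its range is refused whole. The fingers move at their own pace and stop on an object; the grip force is fixed at half the most. Time passes only in rows, so rows that repeat a pose let the fingers close. It gives the time, the measured TCP pose, the force, the opening and the grip force at its end, in the units of the state.
- manip.state(): the state, without advancing time (a new reading comes with each control period).
- manip.grab_frame(name): name is "scene" or "top" or "wrist"; returns a dict with "img" (400x640x3 uint8, red, green, blue), "fx", "fy", "cx", "cy" (pixels), "eye" and "rotation" of the camera in the world; the wrist camera has in their place "tool_from_camera" (4x4, takes a point from camera to tool coordinates, whose origin is the TCP and whose axes are the flange's). Camera axes: x right, y down, z forward; pixel columns grow to the right and rows downward; lengths in m; the calibration is good to about 2 mm. A picture is of the moment at which its call begins: read the wrist's pose just before it. There is no depth.
- manip.job_done(): hands the job in; it is judged then, once.
The state is a dict: "time": time; "joint_pos": joint angles; "joint_vel": joint speeds; "joint_efforts": joint torques, N m; "tool_pos": TCP position; "tool_rot": TCP orientation; "contact_force": force on the tool from outside, world axes, zero at the start; "ft_torque": the same for the moment, N m; "gripper_width": opening from 0.0 (shut) to 1.0 (fully open); "grasp_force": force on a finger pad.
Only numpy, scipy, OpenCV 4.12 (cv2) and the standard library are available. Lean on these libraries where they do the work, as an engineer would, in place of code of your own. Each camera call takes 0.05 s, during which the arm holds its last target. There are 200 camera calls.

### The job

The plugs in the sides of the wooden table feet on the bench still stand proud, one or two to a foot. Stand each foot in the press against its backstop with a proud plug facing the ram, push the pedal right down to its stop and let it up; if the foot has a second plug, turn the foot so that this one faces the ram and press again, until every plug is flush, then stand all the feet upright in the plywood tray. Push the plugs in with the ram only, and leave the tub, the tape roll and the sanding block where they are.

Things in the scene. Friction and masses are not known exactly. Their poses are not given: they have to be found in the camera images.
- foot1: wooden table foot: square plinth 60 x 60 x 30 with a square neck 34 x 34 on top of it (to 85 above the underside; grip the neck), 0.3 kg. Origin: centre of the underside, z up. Two round plugs 12 in diameter of paler wood stand up to 10 proud of two neighbouring sides of the plinth, 15 above the underside: plug a on the +x side, plug b on the +y side. May be absent
- foot1_a_end (a point): centre of the outer end of plug a of foot1
- foot1_a (a joint): how far plug a of foot1 is pushed in, m: 0 = 10 mm proud, 0.010 = flush. It slides with about 10 N of friction and stays where it is pushed
- foot1_b_end (a point): centre of the outer end of plug b of foot1
- foot1_b (a joint): how far plug b of foot1 is pushed in, m: 0 = 10 mm proud, 0.010 = flush. It slides with about 10 N of friction and stays where it is pushed
- foot2: wooden table foot: square plinth 60 x 60 x 30 with a square neck 34 x 34 on top of it (to 85 above the underside; grip the neck), 0.3 kg. Origin: centre of the underside, z up. Two round plugs 12 in diameter of paler wood stand up to 10 proud of two neighbouring sides of the plinth, 15 above the underside: plug a on the +x side, plug b on the -y side. May be absent
- foot2_a_end (a point): centre of the outer end of plug a of foot2
- foot2_a (a joint): how far plug a of foot2 is pushed in, m: 0 = 10 mm proud, 0.010 = flush. It slides with about 10 N of friction and stays where it is pushed
- foot2_b_end (a point): centre of the outer end of plug b of foot2
- foot2_b (a joint): how far plug b of foot2 is pushed in, m: 0 = 10 mm proud, 0.010 = flush. It slides with about 10 N of friction and stays where it is pushed
- foot3: wooden table foot of the same shape and size as foot1, but with a single such plug, plug a on its +x side (12 in diameter, up to 10 proud, 15 above the underside). Origin: centre of the underside, z up. May be absent
- foot3_a_end (a point): centre of the outer end of plug a of foot3
- foot3_a (a joint): how far plug a of foot3 is pushed in, m: 0 = 10 mm proud, 0.010 = flush. It slides with about 10 N of friction and stays where it is pushed
- nest (a point): bench press, nest: point on the top of its base plate (12 above the bench, 130 wide in y here) where the centre of a foot's underside belongs. +x points to the ram, +y to the pedal, z up. The steel backstop, 22 thick, 74 wide in y and 26 high above the plate, has its face at x = -30. The green ram housing begins at x = +100 and is 62 high above the plate
- ram_face (a point): centre of the ram's flat face (steel, 46 wide in y, 24 high, 15 above the plate): at nest x = +58 at rest, +30 with the pedal at its stop, so that it pushes the foot against the backstop and the plug facing it flush
- pedal (a joint): pedal angle, rad: 0 = up (sprung), 0.30 = down at its stop. Drives the ram in step. About 3 N on the tread starts it, 7 N (without a plug) holds it down at its stop, 11 to 15 N while a plug is going in; it springs back up when released
- tread (a point): centre of the top of the pedal's black rubber tread, 65 x 60, 12 thick; push it down here. At rest 77 above the bench, at nest x = +10, y = +140; moves with the pedal about a hinge 150 farther in nest x, 67 above the bench: down 44 at its stop
- tray: fixed plywood tray for finished feet, 310 (its x) x 100 (its y) outside, walls 6 thick and 22 high, floor 6 thick. Origin: centre of the underside
- tub: closed white glue tub, 100 high, bystander
- tape: roll of paper tape, 90 across, 20 high, lying flat, bystander
- sandblock: cork sanding block 100 x 60 x 35, bystander
Not all that is in view belongs to the job. What is shaped like the foot3 but yellow is not meant.

How it is judged:
On the way:
1. the pedal is pressed down to its stop (value of joint pedal above 0.28 rad), for 0.1 s.
At the end, for the whole second after the job is handed in: every foot present has all its plugs pushed in to within 2 mm of flush and stands upright on the tray's floor, inside its walls, released and at rest; the pedal is up again (value of joint each of foot1_a, foot1_b, foot2_a, foot2_b, foot3_a above 0.008 m and x of foot1 in the frame of tray between -0.126 and 0.126 m and y of foot1 in the frame of tray between -0.022 and 0.022 m and z of foot1 in the frame of tray between 0 and 0.012 m and angle between each of foot1, foot2, foot3's own z axis and vertical below 0.1 rad and linear speed of each of foot1, foot2, foot3 below 0.02 m/s and x of foot2 in the frame of tray between -0.126 and 0.126 m and y of foot2 in the frame of tray between -0.022 and 0.022 m and z of foot2 in the frame of tray between 0 and 0.012 m and x of foot3 in the frame of tray between -0.126 and 0.126 m and y of foot3 in the frame of tray between -0.022 and 0.022 m and z of foot3 in the frame of tray between 0 and 0.012 m and value of joint pedal below 0.04 rad); the robot touches nothing.
It fails at once if a plug is pushed in by something other than the ram (it goes in past half-way while its end is not at the ram's place in front of the nest) ((value of joint foot1_a above 0.006 m and velocity of joint foot1_a above 0.004 m/s and (x of foot1_a_end in the frame of nest below 0.022 m or x of foot1_a_end in the frame of nest above 0.046 m or horizontal distance between foot1_a_end and nest above 0.055 m)) or (value of joint foot1_b above 0.006 m and velocity of joint foot1_b above 0.004 m/s and (x of foot1_b_end in the frame of nest below 0.022 m or x of foot1_b_end in the frame of nest above 0.046 m or horizontal distance between foot1_b_end and nest above 0.055 m)) or (value of joint foot2_a above 0.006 m and velocity of joint foot2_a above 0.004 m/s and (x of foot2_a_end in the frame of nest below 0.022 m or x of foot2_a_end in the frame of nest above 0.046 m or horizontal distance between foot2_a_end and nest above 0.055 m)) or (value of joint foot2_b above 0.006 m and velocity of joint foot2_b above 0.004 m/s and (x of foot2_b_end in the frame of nest below 0.022 m or x of foot2_b_end in the frame of nest above 0.046 m or horizontal distance between foot2_b_end and nest above 0.055 m)) or (value of joint foot3_a above 0.006 m and velocity of joint foot3_a above 0.004 m/s and (x of foot3_a_end in the frame of nest below 0.022 m or x of foot3_a_end in the frame of nest above 0.046 m or horizontal distance between foot3_a_end and nest above 0.055 m))).
It fails at once if a bystander (tub, tape roll, sanding block) is moved more than 4 cm (distance of any of tub, tape, sandblock from where it was at the start of the episode above 0.04 m).
Of foot1, foot2, foot3 only 2 to 3 are there at a start; the rules pass over those that are not, and their reading is None.
At some moment in a run one of foot1, foot2, foot3 may be knocked a few centimetres aside while the robot is not near it.
It also fails if it takes over 210 s, if anything falls off the work surface, if the arm or the gripper's body presses on something with over 40 N, if the wrist force passes 120 N, or if a joint passes its speed limit or range.

## Working session

There is one attempt and no reset: what is moved stays moved. The work goes in short steps, Python scripts to look and compute and a shell command to move; the robot and the scene stay as the last step left them, time stands still between calls to the robot, and variables do not carry over. Pictures are saved under pics/ and viewed, at most 17 in all, crops included, and the job is handed in when it is done.

```bash
ls; mkdir -p pics; cat > h.py <<'E'
import numpy as np, cv2
from plant import manip
def grab(n,fn=None):
    st=manip.state(); f=manip.grab_frame(n)
    if n=="wrist":
        w,x,y,z=st["tool_rot"]
        from scipy.spatial.transform import Rotation as R
        T=np.eye(4);T[:3,:3]=R.from_quat([x,y,z,w]).as_matrix();T[:3,3]=st["tool_pos"]
        C=T@np.array(f["tool_from_camera"]);f["eye"]=C[:3,3];f["rotation"]=C[:3,:3]
    if fn: cv2.imwrite(fn,f["img"][:,:,::-1])
    return f
def ray(f,u,v,z):
    d=np.array(f["rotation"])@np.array([(u-f["cx"])/f["fx"],(v-f["cy"])/f["fy"],1.0])
    e=np.array(f["eye"]);return e+d*(z-e[2])/d[2]
def proj(f,p):
    c=np.array(f["rotation"]).T@(np.array(p)-np.array(f["eye"]))
    return f["fx"]*c[0]/c[2]+f["cx"],f["fy"]*c[1]/c[2]+f["cy"]
E
python3 - <<'E'
from h import *
import pickle
for n in("top","scene","wrist"):
    f=grab(n,f"pics/{n}0.png"); pickle.dump(f,open(n+"0.pkl","wb"))
    print(n,f["fx"],f["cx"],f["cy"],f["eye"],np.round(f["rotation"],3).tolist())
print(manip.state())
E
```

```text
pics
top 445.1186793256229 314.66644894639586 189.17365506002912 [ 0.45400996 -0.02401435  1.16574747] [0.038, -0.696, 0.717, -0.027]
scene 436.169920759332 321.33030168054506 195.49279671069354 [1.29864131 0.02768277 0.68247826] [-0.293, 0.607, 0.666, -0.319]
wrist 300.2311971254051 318.48764188434956 193.68441811172835 [0.19117857 0.59991207 0.37317553] [[0.42, 0.865, 0.276], [0.908, -0.399, -0.13], [-0.002, 0.305, -0.952]]
{'time': 0.15, 'joint_pos': array([ 1.01899359e+00,  5.31906036e-02,  1.61399962e+00, -1.07927594e-05,
        1.47597593e+00, -1.18984090e-01]), 'joint_vel': array([-0.00062525, -0.00256951, -0.00470302,  0.00032268, -0.00058618,
       -0.00166748]), 'joint_efforts': array([-1.96036262e-04, -3.94243419e+01, -3.70720482e+01, -2.08052234e-04,
        4.68640108e-03, -1.12917462e-05]), 'tool_pos': array([0.26187983, 0.5669509 , 0.23034193]), 'tool_rot': array([-2.53879794e-04,  2.14723524e-01,  9.76674556e-01, -7.44683296e-04]), 'contact_force': array([ 0.18988632,  0.35814656, -0.32849214]), 'ft_torque': array([0.01089112, 0.03976089, 0.02032988]), 'grasp_force': 0.0, 'gripper_width': 0.9999055896794484}
```

View pics/top0.png

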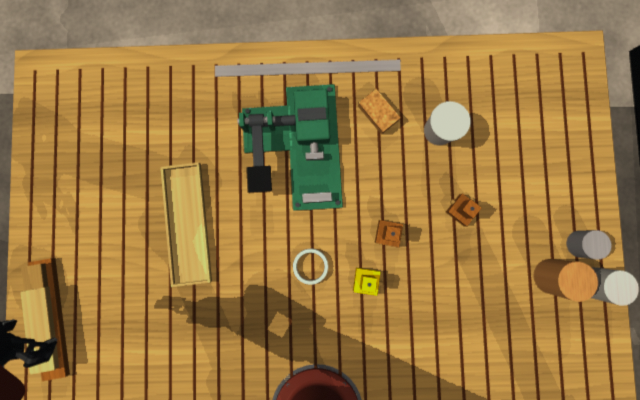

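View pics/scene0.png

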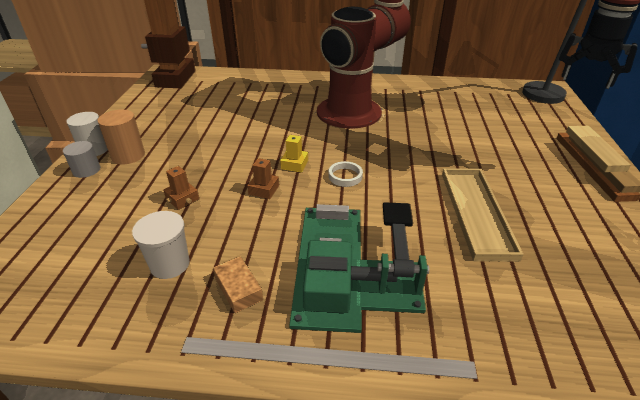

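The top view shows two brown feet at about (390,233) and (464,209), and the yellow decoy at (368,282). The press has its backstop at (317,197), ram at (314,150) and tread at (259,179). The tray is at (187,225). Next I'll enlarge the views to find the plugs.

```bash
python3 - <<'E'
from h import *
a=cv2.imread("pics/top0.png");b=cv2.imread("pics/scene0.png")
r=lambda i,x,y,w,h:cv2.resize(i[y:y+h,x:x+w],(400,300),interpolation=cv2.INTER_CUBIC)
cv2.imwrite("pics/c1.png",np.vstack([np.hstack([r(a,370,180,120,90),r(b,150,130,120,90)]),np.hstack([r(a,230,75,200,150),r(b,230,120,80,60)])]))
import pickle
f=pickle.load(open("top0.pkl","rb"))
hsv=cv2.cvtColor(a,cv2.COLOR_BGR2HSV)
# candidates
def pr(n,u,v,z): print(n,np.round(ray(f,u,v,z),4))
for n,u,v,z in [("tread",259,179,.077),("backstoptop",317,197,.038),("ram",314,157,.03),("trayc",187,225,.022),("footA",390,233,.085),("footB",464,209,.085),("tape",311,267,.02)]: pr(n,u,v,z)
# tread contour
g=cv2.inRange(hsv,(0,0,0),(180,255,60)).astype(np.uint8)
m=np.zeros_like(g);m[160:200,240:280]=g[160:200,240:280]
c=max(cv2.findContours(m,0,2)[0],key=cv2.contourArea);print(cv2.minAreaRect(c))
rect=cv2.minAreaRect(c);pr("tread",*rect[0],.077)
# green base plate
g=cv2.inRange(hsv,(60,80,20),(95,255,255));c=max(cv2.findContours(g,0,2)[0],key=cv2.contourArea)
print(cv2.approxPolyDP(c,4,True)[:,0].tolist(), [np.round(ray(f,u,v,.012)[:2],3).tolist() for u,v in cv2.approxPolyDP(c,4,True)[:,0]])
# brown feet
g=cv2.inRange(hsv,(2,150,30),(12,255,220));
for c in cv2.findContours(g,0,2)[0]:
    if cv2.contourArea(c)>100: print(cv2.boundingRect(c),cv2.minAreaRect(c))
E
```

```text
Traceback (most recent call last):
  File "h.py", line 13, in ray
    d=np.array(f["rotation"])@np.array([(u-f["cx"])/f["fx"],(v-f["cy"])/f["fy"],1.0])
      ~~~~~~~~~~~~~~~~~~~~~~~^~~~~~~~~~~~~~~~~~~~~~~~~~~~~~~~~~~~~~~~~~~~~~~~~~~~~~~~
ValueError: matmul: Input operand 1 has a mismatch in its core dimension 0, with gufunc signature (n?,k),(k,m?)->(n?,m?) (size 3 is different from 4)
```

View pics/c1.png

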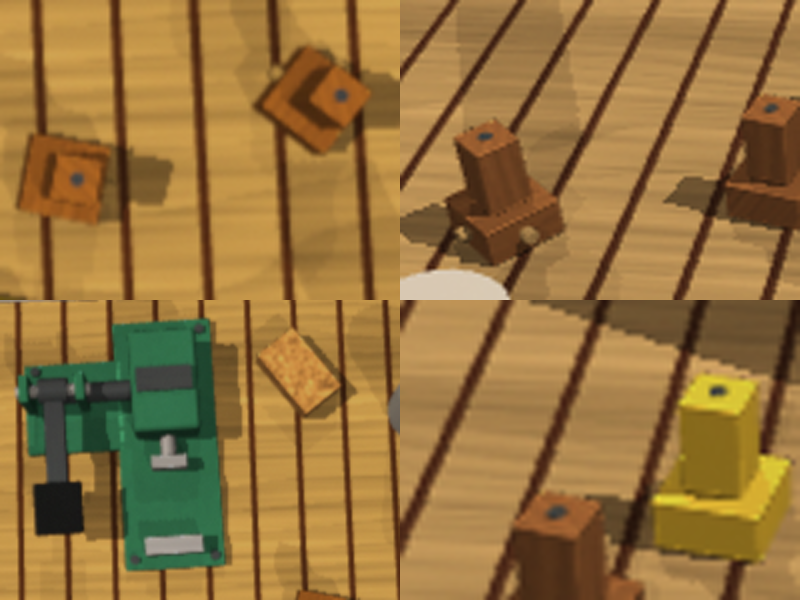

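Foot B, the right one, shows two plugs, both on the sides facing away from the robot. Foot A shows none, so its plugs must be on hidden sides. The camera rotation comes as a quaternion, so I'll fix the helper.

```bash
python3 - <<'E'
s=open('h.py').read()
s=s.replace('    if fn: cv2','    r=np.array(f["rotation"])\n    if r.size==4:\n        from scipy.spatial.transform import Rotation as R\n        f["rotation"]=R.from_quat(r[[1,2,3,0]]).as_matrix()\n    if fn: cv2')
open('h.py','w').write(s)
from h import *
a=cv2.imread("pics/top0.png");f=grab("top")
hsv=cv2.cvtColor(a,cv2.COLOR_BGR2HSV)
def pr(n,u,v,z): print(n,(round(u,1),round(v,1)),np.round(ray(f,u,v,z),4))
# crop scales: top feet crop 120->400 ; press 200->400
t=lambda x,y:(370+x/400*120-.35,180+y/300*90-.35)
P=lambda x,y:(230+x/2-.25,75+(y-300)/2-.25)
for n,(u,v),z in [("tread",P(58,508),.077),("bs top L",P(146,545),.038),("bs R",P(203,543),.038),
 ("ramL",P(151,460),.039),("ramR",P(187,460),.039),("trayc",(187,225),.022),("footA",t(77,180),.085),("footB",t(341,96),.085),("tape",(311,267),.02),
 ("plate bl",P(128,570),.012),("plate br",P(225,563),.012),("plate tl",P(113,322),.012),("plate tr",P(209,320),.012)]: pr(n,u,v,z)
m=np.zeros(hsv.shape[:2],np.uint8);m[160:200,240:280]=cv2.inRange(hsv,(0,0,0),(180,255,45))[160:200,240:280]
m=cv2.morphologyEx(m,2,np.ones((9,9)))
c=max(cv2.findContours(m,0,2)[0],key=cv2.contourArea);r=cv2.minAreaRect(c);print(r);pr("tread",*r[0],.077)
for n,(x0,x1,y0,y1) in dict(bs=(296,338,188,206),ram=(300,328,148,162)).items():
    m=np.zeros(hsv.shape[:2],np.uint8);m[y0:y1,x0:x1]=cv2.inRange(hsv,(0,0,120),(180,60,255))[y0:y1,x0:x1]
    c=max(cv2.findContours(m,0,2)[0],key=cv2.contourArea);q=cv2.boxPoints(cv2.minAreaRect(c))
    for u,v in q: pr(n,u,v,.038)
g=cv2.inRange(hsv,(2,150,30),(12,255,220))
for c in cv2.findContours(g,0,2)[0]:
    if cv2.contourArea(c)>100: print(cv2.boundingRect(c),cv2.minAreaRect(c),cv2.approxPolyDP(c,3,True)[:,0].tolist())
# plinth top corners z=.03
for n,(x,y) in dict(A1=(34,133),A2=(18,205),A3=(98,222),B1=(308,46),B2=(256,100),B3=(322,152)).items(): pr(n,*t(x,y),.03)
for n,(u,v) in dict(t1=(162,166),t2=(199,163),t3=(211,284),t4=(172,287)).items(): pr(n,u,v,.022)
E
```

```text
tread (258.8, 178.8) [0.5838 0.128  0.077 ]
bs top L (302.8, 197.2) [0.5378 0.0222 0.038 ]
bs R (331.2, 196.2) [ 0.5381 -0.0502  0.038 ]
ramL (305.2, 154.8) [0.6466 0.0129 0.039 ]
ramR (323.2, 154.8) [ 0.6451 -0.0331  0.039 ]
trayc (187, 225) [0.4763 0.3227 0.022 ]
footA (392.8, 233.7) [ 0.4399 -0.1943  0.085 ]
footB (471.9, 208.5) [ 0.495  -0.3876  0.085 ]
tape (311, 267) [0.3606 0.0066 0.02  ]
plate bl (293.8, 209.8) [0.5079 0.0475 0.012 ]
plate br (342.2, 206.2) [ 0.5133 -0.0785  0.012 ]
plate tl (286.2, 85.8) [0.8385 0.0594 0.012 ]
plate tr (334.2, 84.8) [ 0.8369 -0.0683  0.012 ]
((259.0, 178.5), (25.0, 22.0), 90.0)
tread (259.0, 178.5) [0.5844 0.1274 0.077 ]
bs (np.float32(301.7), np.float32(193.1)) [0.5483 0.0246 0.038 ]
bs (np.float32(330.5), np.float32(191.3)) [ 0.5507 -0.0488  0.038 ]
bs (np.float32(331.1), np.float32(200.3)) [ 0.5278 -0.0494  0.038 ]
bs (np.float32(302.3), np.float32(202.1)) [0.5254 0.0238 0.038 ]
ram (np.float32(306.0), np.float32(148.0)) [0.6642 0.0106 0.038 ]
ram (np.float32(322.0), np.float32(148.0)) [ 0.6629 -0.0305  0.038 ]
ram (np.float32(322.0), np.
[... 1008 characters left out ...]
(513, 56, 26, 344) ((525.7207641601562, 227.4841766357422), (343.9096984863281, 1.708612322807312), 85.89612579345703) [[513, 56], [538, 399]]
(490, 56, 25, 344) ((501.8673095703125, 227.50885009765625), (343.83673095703125, 1.7960129976272583), 86.18592071533203) [[490, 56], [514, 399]]
A1 (379.8, 219.6) [ 0.4757 -0.1718  0.03  ]
A2 (375.0, 241.2) [ 0.4216 -0.1574  0.03  ]
A3 (399.0, 246.2) [ 0.4071 -0.2174  0.03  ]
B1 (462.0, 193.5) [ 0.5359 -0.3834  0.03  ]
B2 (446.4, 209.7) [ 0.4959 -0.3416  0.03  ]
B3 (466.2, 225.2) [ 0.455  -0.3892  0.03  ]
t1 (162, 166) [0.6316 0.3878 0.022 ]
t2 (199, 163) [0.6365 0.2909 0.022 ]
t3 (211, 284) [0.325  0.2618 0.022 ]
t4 (172, 287) [0.3202 0.3614 0.022 ]
```

Both feet's neck and plinth positions agree, and so do the press measurements. The nest is at about (0.579,-0.012) with yaw +2°, and the tray centre is at about (0.478,0.326) with its x axis at +5°. I'll turn the tool to line up with the world axes, then move to look at foot A from close by.

```bash
python3 -m pendant '[[1,[0,0,0],-0.138],[1,[0,0,0],-0.138],[1,[0,0,0],-0.138],[1,[0,0,0],-0.138]]'
python3 -m pendant '[[1,[-1,-1,0],0],[1,[-1,-1,0],0],[1,[-1,-1,0],0],[1,[-1,-1,0],0]]'
```

```text
time: 0.6
tool_pos: [0.262, 0.5672, 0.2309]
tool_rot: [-0.0, -0.0, 1.0, -0.0]
contact_force: [0.5, -0.1, 0.6]
gripper_width: 0.998
grasp_force: 0.0
time: 1.0
tool_pos: [0.3846, 0.4448, 0.2313]
tool_rot: [0.0, 0.003, 1.0, -0.0]
contact_force: [-0.2, 1.3, 0.3]
gripper_width: 1.001
grasp_force: 0.0
```

```bash
M='x'
python3 -m pendant '[[1,[-0.3,-1,0],0],[1,[-0.3,-1,0],0],[1,[-0.3,-1,0],0]]' >/dev/null
python3 -m pendant '[[1,[0,-1,0],0],[1,[0,-1,0],0],[1,[0,-1,0],0]]' >/dev/null
python3 -m pendant '[[1,[0,-1,0],0],[1,[0,-1,0],0],[1,[0,-1,0],0]]' >/dev/null
python3 -m pendant '[[1,[0,-1,0],0],[1,[0,-1,0],0],[1,[0,-1,0],0]]' >/dev/null
python3 -m pendant '[[1,[0,-1,0],0],[1,[0,-1,0],0],[1,[0,-1,0],0]]' >/dev/null
python3 -m pendant '[[1,[0,-0.64,0],0],[1,[0,-0.64,0],0],[1,[0,-0.64,0],0],[1,[0,-0.64,0],0],[1,[0,-0.64,0],0]]'
python3 -c "
from h import *
f=grab('wrist','pics/w1.png')
print([np.round(proj(f,p)) for p in [(.44,-.194,.085),(.495,-.387,.085)]])"
```

```text
time: 3.0
tool_pos: [0.4187, -0.2284, 0.2312]
tool_rot: [-0.0, -0.0, 1.0, 0.0]
contact_force: [0.1, 0.3, -0.2]
gripper_width: 1.0
grasp_force: 0.0
[array([352., 200.]), array([171., 248.])]
```

View pics/w1.png

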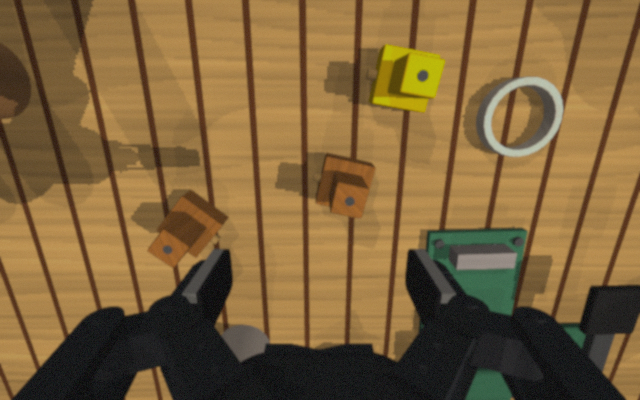

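The wrist view has foot A's neck at (350,200) and foot B's at (168,249), both as predicted. A plug may be showing at foot A's left edge, near (318,183), so I'll zoom in there.

```bash
python3 -c "
import cv2
a=cv2.imread('pics/w1.png')[140:235,280:410];cv2.imwrite('pics/w1c.png',cv2.resize(a,None,fx=5,fy=5,interpolation=2))"
```

```text
(no output)
```

View pics/w1c.png

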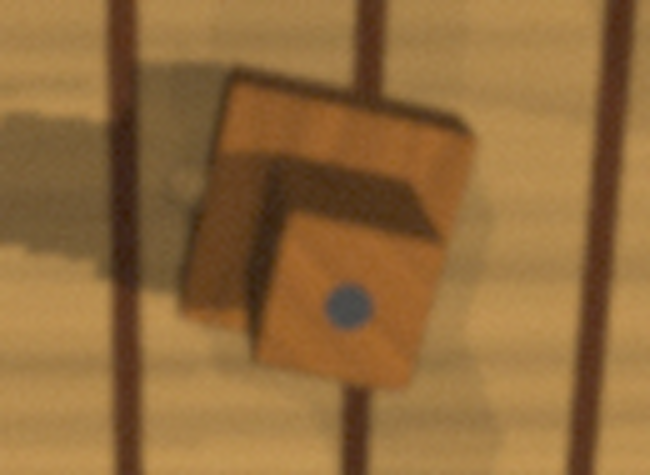

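Foot A has a single plug, faint at crop (190,185), on its -y side (about -104° in world), so it is foot3. Next I'll compare its centre from this view with the top view.

```bash
python3 -c "
from h import *
f=grab('wrist')
print(ray(f,349.2,200.6,.085),ray(f,168,249,.085)); 
for u,v in [(325.8,153.6),(373.6,165.4),(316,202)]: print(ray(f,u,v,.03))
print(manip.state()['tool_pos'])"
```

```text
[ 0.44089656 -0.19699603  0.085     ] [ 0.49616699 -0.39009092  0.085     ]
[ 0.40253722 -0.21990523  0.03      ]
[ 0.41636957 -0.16391441  0.03      ]
[ 0.46176907 -0.23131273  0.03      ]
[ 0.41885366 -0.22822476  0.23129276]
```

```bash
python3 -m pendant '[[1,[-0.18,0.27,0],0.289],[1,[-0.18,0.27,0],0.289],[1,[-0.18,0.27,0],0.289],[1,[-0.18,0.27,0],0.289],[1,[-0.18,0.27,0],0.289],[1,[-0.18,0.27,0],0.289],[1,[-0.18,0.27,0],0.289]]' >/dev/null
python3 -m pendant '[[1,[0,0,0.6],0.289],[1,[0,0,0.6],0.289],[1,[0,0,0.6],0.289],[1,[0,0,0.6],0.289],[1,[0,0,0.6],0.289],[1,[0,0,0.6],0.289],[1,[0,0,0.6],0.289],[1,[0,0,0.6],0.289]]'
python3 -m pendant '[[1,[0,0,0.3],0],[1,[0,0,0.6],0],[1,[0,0,0.8],0],[1,[0,0,0.97],0],[1,[0,0,0.97],0],[0.3,[0,0,0.97],0],[0,[0,0,0.97],0],[0,[0,0,0.97],0],[0,[0,0,0.97],0],[0,[0,0,0.97],0]]'
python3 -m pendant '[[0,[0,0,0],0],[0,[0,0,0],0],[0,[0,0,-0.4],0],[0,[0,0,-0.8],0],[0,[0,0,-1],0],[0,[0,0,-1],0],[0,[0,0,-1],0]]'
```

```text
time: 4.6
tool_pos: [0.4404, -0.1965, 0.1594]
tool_rot: [0.0, 0.787, 0.618, 0.0]
contact_force: [-0.4, -0.5, 0.1]
gripper_width: 0.997
grasp_force: 0.0
time: 5.6
tool_pos: [0.4412, -0.1975, 0.0445]
tool_rot: [0.001, 0.788, 0.616, 0.0]
contact_force: [-2.1, 1.9, 7.1]
gripper_width: 0.39
grasp_force: 60.6
time: 6.3
tool_pos: [0.4397, -0.1965, 0.1616]
tool_rot: [-0.001, 0.788, 0.616, -0.0]
contact_force: [-0.4, 1.0, -4.0]
gripper_width: 0.393
grasp_force: 61.6
```

```bash
python3 -m pendant '[[0,[0,0,0],-0.2945],[0,[0,0,0],-0.2945],[0,[0,0,0],-0.2945],[0,[0,0,0],-0.2945],[0,[0,0,0],-0.2945],[0,[0,0,0],-0.2945],[0,[0,0,0],-0.2945]]' >/dev/null
python3 -m pendant '[[0,[0,0,0],-0.2945],[0,[0,0,0],-0.2945],[0,[0,0,0],-0.2945],[0,[0,0,0],-0.2945],[0,[0,0,0],-0.2945],[0,[0,0,0],-0.2945],[0,[0,0,0],-0.2945],[0,[0,0,0],-0.2945]]'
python3 -m pendant '[[0,[-0.2,0.25,0],0],[0,[-0.41,0.5,0],0],[0,[-0.62,0.75,0],0],[0,[-0.62,0.75,0],0]]'
python3 -m pendant '[[0,[-0.2,0.25,0],0],[0,[-0.41,0.5,0],0],[0,[-0.61,0.75,0],0],[0,[-0.61,0.75,0],0],[0,[-0.61,0.75,0.3],0],[0,[-0.61,0.75,0.5],0],[0,[-0.61,0.75,0.5],0]]'
python3 -c "
from h import *
f=grab('wrist','pics/w2.png');grab('top','pics/t2.png')
a=cv2.imread('pics/w2.png')[150:400,200:500];b=cv2.imread('pics/t2.png')[90:240,230:410]
cv2.imwrite('pics/c2.png',np.hstack([cv2.resize(a,(360,300)),cv2.resize(b,(360,300))]))"
```

```text
time: 7.8
tool_pos: [0.4395, -0.1964, 0.1613]
tool_rot: [-0.001, -0.016, 1.0, 0.001]
contact_force: [0.2, -0.3, -4.4]
gripper_width: 0.39
grasp_force: 61.3
time: 8.2
tool_pos: [0.5131, -0.1011, 0.1624]
tool_rot: [0.0, -0.018, 1.0, 0.001]
contact_force: [-0.7, 0.4, -2.4]
gripper_width: 0.395
grasp_force: 61.8
time: 8.9
tool_pos: [0.5773, -0.0118, 0.0975]
tool_rot: [-0.005, -0.016, 1.0, 0.001]
contact_force: [-1.2, -0.2, -3.8]
gripper_width: 0.388
grasp_force: 61.9
```

View pics/c2.png

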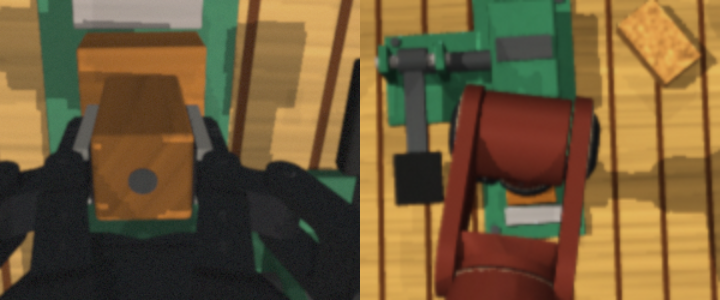

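The foot is square to the backstop and centred on it. Before lowering it I'll measure the gap to the backstop numerically.

```bash
python3 -c "
from h import *
f=grab('wrist'); s=manip.state();print(s['tool_pos'],s['tool_rot'])
X=lambda x,y:(200+x*300/360,150+y*250/300)
print('bs',[ray(f,*X(*p),.038)[:2] for p in [(73,26),(204,22)]])
z=s['tool_pos'][2]-.0445
print('plinth back',[ray(f,*X(*p),z+.03)[:2] for p in [(79,36),(205,34)]], 'neck', ray(f,*X(143,181),z+.085))
"
```

```text
[ 0.58193476 -0.01241601  0.10395541] [ 6.44355160e-04 -1.68769548e-02  9.99857345e-01 -2.08804973e-04]
bs [array([ 0.554118  , -0.05410388]), array([0.5491371 , 0.02304499])]
plinth back [array([ 0.54597515, -0.04179884]), array([0.543175  , 0.01456596])] neck [ 0.58005156 -0.01204607  0.14445541]
```

```bash
python3 -c "
from h import *
f=grab('wrist','pics/w3.png');s=manip.state();z=s['tool_pos'][2]-.0445
a=f['img']; print(s['tool_pos'])
for u in (290,318,340):
  h=cv2.cvtColor(a,cv2.COLOR_RGB2HSV)[150:200,u]
  print(u,[(150+i,int(x[0]),int(x[1]),int(x[2])) for i,x in enumerate(h)][::1][8:45])
" | cut -c1-900
```

```text
[ 0.58257323 -0.01244779  0.10482891]
290 [(158, 15, 30, 172), (159, 11, 31, 173), (160, 11, 29, 174), (161, 14, 30, 171), (162, 12, 27, 158), (163, 15, 25, 124), (164, 50, 25, 90), (165, 70, 67, 80), (166, 73, 104, 81), (167, 72, 96, 80), (168, 70, 106, 77), (169, 70, 99, 80), (170, 72, 99, 77), (171, 73, 111, 78), (172, 74, 102, 80), (173, 72, 100, 79), (174, 72, 104, 83), (175, 65, 85, 84), (176, 50, 61, 75), (177, 20, 124, 80), (178, 13, 136, 94), (179, 14, 158, 95), (180, 13, 150, 97), (181, 14, 163, 94), (182, 14, 168, 91), (183, 14, 172, 92), (184, 13, 156, 88), (185, 16, 168, 91), (186, 15, 159, 88), (187, 15, 190, 86), (188, 15, 168, 91), (189, 14, 175, 112), (190, 14, 174, 139), (191, 15, 179, 155), (192, 14, 176, 165), (193, 14, 182, 168), (194, 15, 177, 170)]
318 [(158, 15, 29, 176), (159, 14, 28, 173), (160, 12, 29, 175), (161, 13, 31, 173), (162, 14, 32, 168), (163, 21, 24, 147), (164, 50, 40, 127), (165, 70, 88, 116), (166, 70, 111, 120), (167, 71, 112, 118), (168, 73, 106, 120), (169, 72, 117, 118), (170, 72, 108, 120), (171, 71, 107, 119), (172, 73, 106, 120), (173, 
[... 501 characters left out ...]
174), (161, 14, 29, 174), (162, 13, 29, 168), (163, 22, 25, 151), (164, 52, 38, 126), (165, 68, 81, 116), (166, 72, 102, 117), (167, 72, 113, 120), (168, 71, 115, 122), (169, 71, 115, 120), (170, 72, 108, 120), (171, 72, 107, 122), (172, 70, 106, 120), (173, 72, 111, 122), (174, 71, 108, 118), (175, 65, 78, 108), (176, 34, 88, 90), (177, 17, 147, 92), (178, 14, 163, 94), (179, 16, 174, 95), (180, 14, 166, 95), (181, 11, 154, 93), (182, 14, 171, 91), (183, 14, 168, 88), (184, 14, 176, 90), (185, 13, 169, 89), (186, 15, 174, 88), (187, 14, 175, 92), (188, 14, 168, 112), (189, 15, 176, 139), (190, 14, 179, 158), (191, 15, 183, 169), (192, 14, 175, 175), (193, 14, 181, 176), (194, 15, 181, 176)]
```

```bash
python3 -c "
from h import *
f=grab('wrist');s=manip.state();z=s['tool_pos'][2]-.0445;print(s['tool_pos'])
print(ray(f,318,164,.038),ray(f,318,189,z+.03),ray(f,318,177,z))"
```

```text
[ 0.58279352 -0.01237254  0.10515501]
[ 0.54984757 -0.01398133  0.038     ] [ 0.55229426 -0.0137638   0.09065501] [ 0.55342233 -0.01380399  0.06065501]
```

```bash
python3 -m pendant '[[0,[0,0,0.15],0],[0,[0,0,0.28],0],[0,[0,0,0.36],0],[0,[0,0,0.4],0],[0,[0,0,0.4],0],[0,[0,0,0.4],0]]'
python3 -c "
from h import *
print(manip.state()['tool_pos'])"
```

```text
time: 9.75
tool_pos: [0.5818, -0.012, 0.0566]
tool_rot: [-0.0, -0.018, 1.0, -0.0]
contact_force: [-4.7, -0.8, 4.3]
gripper_width: 0.389
grasp_force: 63.3
[ 0.58179947 -0.01199005  0.05664879]
```

```bash
python3 -m pendant '[[1,[0,0,0],0],[1,[0,0,0],0],[1,[0,0,0],0],[1,[0,0,0],0],[1,[0,0,-0.4],0],[1,[0,0,-0.8],0],[1,[0,0,-0.8],0]]'
python3 -m pendant '[[0,[-0.04,0.4,0],0],[0,[-0.08,0.8,0],0],[0,[-0.08,1,0],0],[0,[-0.08,1,0],0]]'>/dev/null
python3 -m pendant '[[0,[0,0.17,0],0],[0,[0,0.17,0],0],[0,[0,0.17,0.4],0],[0,[0,0.17,0.5],0],[0,[0,0.17,0.5],0],[0,[0,0.17,0.5],0]]'
python3 -c "
from h import *
print(manip.state()['tool_pos'])"
```

```text
time: 10.45
tool_pos: [0.5865, -0.0125, 0.1598]
tool_rot: [0.007, -0.018, 1.0, -0.001]
contact_force: [1.1, -0.7, 1.8]
gripper_width: 0.999
grasp_force: 0.0
time: 11.45
tool_pos: [0.5864, 0.1281, 0.0915]
tool_rot: [0.0, -0.017, 1.0, -0.0]
contact_force: [-0.4, -0.3, 0.4]
gripper_width: -0.0
grasp_force: 0.0
[0.58641996 0.12810159 0.09145892]
```

```bash
python3 -m pendant '[[0,[0,0,0.15],0],[0,[0,0,0.25],0],[0,[0,0,0.35],0],[0,[0,0,0.42],0],[0,[0,0,0.48],0],[0,[0,0,0.5],0],[0,[0,0,0.5],0],[0,[0,0,0.5],0]]'
python3 -c "
from h import *
f=grab('top','pics/t3.png')
print(manip.state()['tool_pos'])"
```

```text
time: 12.25
tool_pos: [0.5919, 0.1288, 0.0367]
tool_rot: [0.006, -0.018, 1.0, 0.0]
contact_force: [4.1, -0.6, 11.4]
gripper_width: -0.003
grasp_force: 4.9
[0.59191829 0.12881076 0.03667088]
```

```bash
python3 -m pendant '[[0,[0,0,0.03],0],[0,[0,0,0.06],0],[0,[0,0,0.08],0],[0,[0,0,0.08],0],[0,[0,0,0.08],0]]'
python3 -c "
from h import *
f=grab('top','pics/t3.png')
print(manip.state()['tool_pos'])
g=grab('scene','pics/s3.png')
a=cv2.imread('pics/s3.png')[180:330,270:450];cv2.imwrite('pics/c3.png',cv2.resize(a,(720,600),interpolation=2))"
```

```text
time: 12.8
tool_pos: [0.5928, 0.1289, 0.0343]
tool_rot: [0.006, -0.018, 1.0, -0.0]
contact_force: [-17.6, -4.1, 50.1]
gripper_width: 0.002
grasp_force: 26.0
[0.592836   0.12888122 0.03432307]
```

View pics/c3.png

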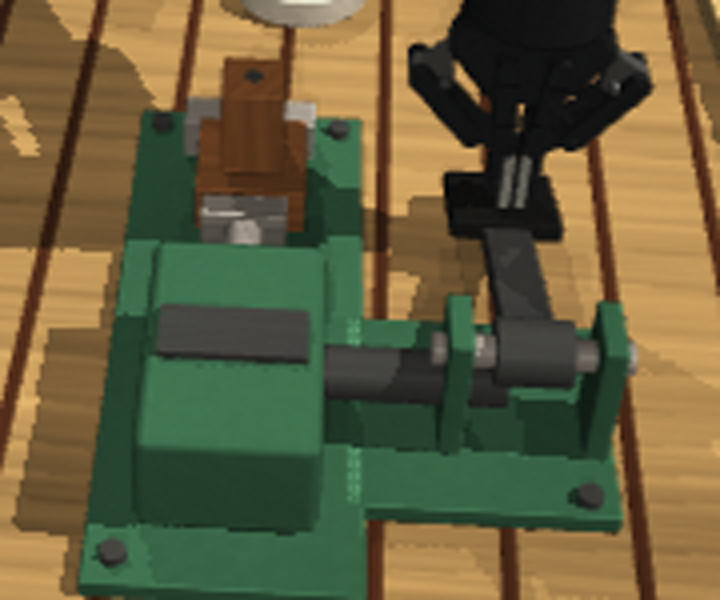

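The force jumped to 50 N and the ram face sits against the plinth, so the pedal is at its stop. I'll let it up and pick up foot3 again.

```bash
python3 -m pendant '[[0,[0,0,-0.2],0],[0,[0,0,-0.4],0],[0,[0,0,-0.7],0],[0,[0,0,-1],0],[0,[0,0,-1],0]]' >/dev/null
python3 -m pendant '[[1,[0.03,-0.2,-0.15],0],[1,[0.06,-0.5,-0.15],0],[1,[0.105,-0.8,-0.15],0],[1,[0.105,-1,-0.15],0],[1,[0.105,-1,-0.15],0]]' >/dev/null
python3 -m pendant '[[1,[0,-0.17,0],0],[1,[0,-0.17,0],0],[1,[0,-0.17,0],0],[1,[0,-0.17,0],0]]'
python3 -c "
from h import *
f=grab('top','pics/t4.png');w=grab('wrist','pics/w4.png');s=manip.state()
print(s['tool_pos'])
a=cv2.imread('pics/t4.png')[75:235,225:495];b=cv2.imread('pics/w4.png')[120:400,150:500]
cv2.imwrite('pics/c4.png',np.hstack([cv2.resize(a,(450,300),interpolation=2),cv2.resize(b,(350,300))]))
print(proj(w,(.58,-.012,.097)))"
```

```text
time: 14.3
tool_pos: [0.5783, -0.0109, 0.1591]
tool_rot: [-0.0, -0.018, 1.0, 0.0]
contact_force: [-0.2, -0.2, 0.2]
gripper_width: 0.996
grasp_force: 0.0
[ 0.57837234 -0.01097937  0.15917622]
(np.float64(316.9464776234204), np.float64(211.76086521975154))
```

View pics/c4.png

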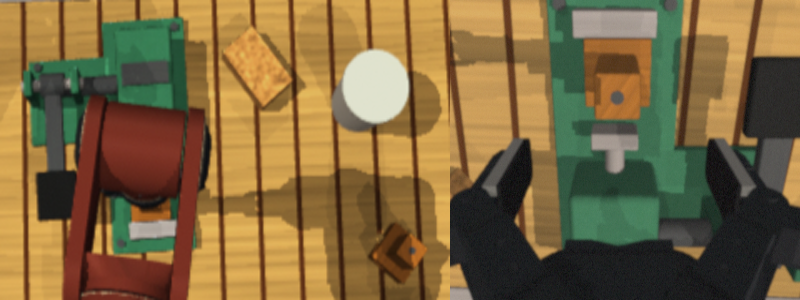

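The foot is seated against the backstop with no plug standing proud, and the ram is back. I'll regrip it and carry it to the tray.

```bash
python3 -m pendant '[[1,[0,0,0.3],0],[1,[0,0,0.6],0],[1,[0,0,0.855],0],[1,[0,0,0.855],0],[0.3,[0,0,0.855],0],[0,[0,0,0.855],0],[0,[0,0,0.855],0],[0,[0,0,0.855],0],[0,[0,0,0.855],0],[0,[0,0,0.855],0]]'
python3 -m pendant '[[0,[0,0,-0.1],0],[0,[0,0,-0.4],0],[0,[0,0,-0.7],0],[0,[0,0,-0.95],0],[0,[0,0,-0.95],0],[0,[0,0,-0.95],0]]'
python3 -m pendant '[[0,[0.02,0.3,0],0],[0,[0.04,0.6,0],0],[0,[0.05,1,0],0],[0,[0.07,1,0],0]]' >/dev/null
python3 -m pendant '[[0,[0,0.4,0],0],[0,[0,0.8,0],0],[0,[0,1,0],0]]' >/dev/null
python3 -m pendant '[[0,[0,0.4,0],0],[0,[0,0.7,0],-0.017],[0,[0,0.87,0],-0.017],[0,[0,0.87,0],-0.017],[0,[0,0.87,0],-0.017],[0,[0,0.87,0],-0.017],[0,[0,0.87,0],-0.017]]'
python3 -c "
from h import *
w=grab('wrist','pics/w5.png');s=manip.state()
print(s['tool_pos']); z=s['tool_pos'][2]-.0445
print([np.round(proj(w,p)) for p in [(.6334,.2909,.022),(.634,.3878,.022),(.3225,.2618,.022),(.32,.3614,.022)]])"
```

```text
time: 15.4
tool_pos: [0.5802, -0.0121, 0.0591]
tool_rot: [0.002, -0.018, 1.0, -0.0]
contact_force: [0.3, -0.1, 5.0]
gripper_width: 0.395
grasp_force: 61.6
time: 16.0
tool_pos: [0.5779, -0.0118, 0.1698]
tool_rot: [-0.0, -0.018, 1.0, 0.0]
contact_force: [0.2, 0.1, -4.1]
gripper_width: 0.392
grasp_force: 61.8
time: 17.4
tool_pos: [0.558, 0.3306, 0.1703]
tool_rot: [-0.0, -0.043, 0.999, -0.0]
contact_force: [0.3, -0.7, -3.3]
gripper_width: 0.391
grasp_force: 63.2
[0.55814203 0.33075152 0.1705453 ]
[array([276., 244.]), array([365., 251.]), array([ 255., -127.]), array([ 386., -117.])]
```

View pics/w5.png

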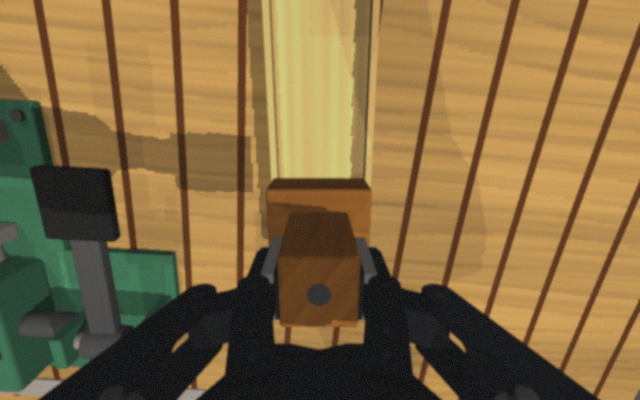

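The tray's centre line is at column 320, which matches the prediction, and the foot is over it. I'll lower it and release.

```bash
python3 -m pendant '[[0,[0,0,0.35],0],[0,[0,0,0.65],0],[0,[0,0,0.85],0],[0,[0,0,0.93],0],[0,[0,0,0.975],0],[0,[0,0,0.975],0],[0,[0,0,0.975],0],[0,[0,0,0.975],0]]'
python3 -m pendant '[[1,[0,0,0],0],[1,[0,0,0],0],[1,[0,0,0],0],[1,[0,0,0],0],[1,[0,0,-0.4],0],[1,[0,0,-0.8],0],[1,[0,0,-1],0],[1,[0,0,-1],0]]'
python3 -c "
from h import *
f=grab('top','pics/t6.png');w=grab('wrist','pics/w6.png');s=manip.state()
a=cv2.imread('pics/t6.png')[150:300,150:500];b=cv2.imread('pics/w6.png')[100:400,150:500]
cv2.imwrite('pics/c6.png',np.vstack([cv2.resize(a,(700,300),interpolation=2),cv2.resize(b,(700,300))[:,:]]))
print(proj(f,(.495,-.3876,.085)),s['tool_pos'])"
```

```text
time: 18.25
tool_pos: [0.5591, 0.3324, 0.0554]
tool_rot: [0.002, -0.044, 0.999, 0.001]
contact_force: [-0.2, 0.6, -4.3]
gripper_width: 0.39
grasp_force: 63.3
time: 19.05
tool_pos: [0.5609, 0.3334, 0.1805]
tool_rot: [0.005, -0.044, 0.999, 0.002]
contact_force: [-0.0, 0.7, 0.0]
gripper_width: 1.0
grasp_force: 0.0
(np.float64(471.9345514112196), np.float64(208.4325927834557)) [0.55813682 0.33208664 0.17431872]
```

View pics/c6.png

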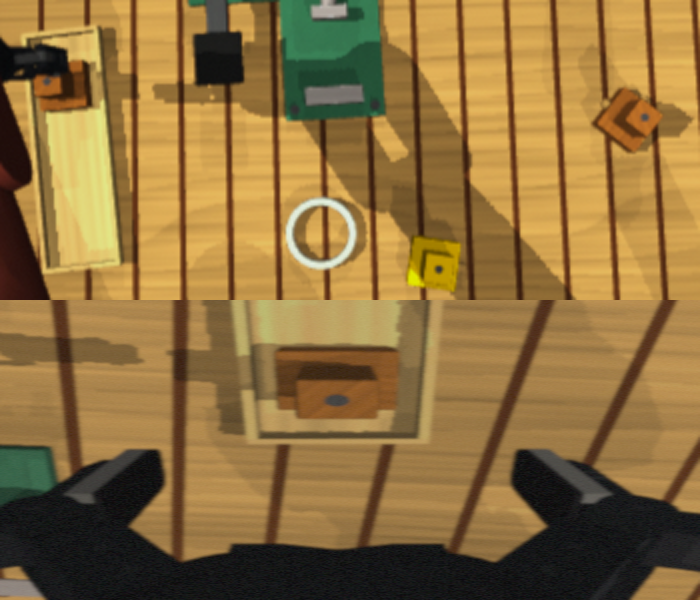

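Foot3 stands well inside the tray, and foot B hasn't moved (neck at top-view pixel (472,208)). Foot B is next.

```bash
python3 -m pendant '[[1,[0,0,0],0.028],[1,[0,0,0],0.028]]' >/dev/null
python3 -m pendant '[[1,[0.1,-0.4,0],0],[1,[0.2,-0.8,0],0],[1,[0.2,-1,0],0]]' >/dev/null
python3 -m pendant '[[1,[0.1,-0.4,0],0],[1,[0.2,-0.8,0],0],[1,[0.2,-1,0],0]]' >/dev/null
python3 -m pendant '[[1,[0.12,-0.4,0],0],[1,[0.12,-0.8,0],0],[1,[0.12,-1,0],0]]' >/dev/null
python3 -m pendant '[[1,[0,-0.4,0],0],[1,[0,-0.8,0],0],[1,[0,-1,0],0]]' >/dev/null
python3 -m pendant '[[1,[0,-0.4,0],0],[1,[0,-0.8,0],0],[1,[0,-1,0],0]]' >/dev/null
python3 -m pendant '[[1,[0,-0.4,0],0.05],[1,[0,-0.8,0],0.1],[1,[0,-1,0],0.242],[1,[0,-1,0],0.242],[1,[0,-1,0],0.242],[1,[0,-1,0],0.242],[1,[0,-1,0],0.242],[1,[0,-1,0],0.242],[1,[0,-1,0],0.242]]'
python3 -c "
from h import *
w=grab('wrist','pics/w7.png');s=manip.state()
print(s['tool_pos'],proj(w,(.4955,-.389,.085)))"
```

```text
time: 21.75
tool_pos: [0.496, -0.3878, 0.1735]
tool_rot: [-0.0, 0.37, 0.929, 0.0]
contact_force: [0.6, 0.6, -0.6]
gripper_width: 0.996
grasp_force: 0.0
[ 0.49605759 -0.3878155   0.17360865] (np.float64(316.8605642023473), np.float64(198.74591150396998))
```

View pics/w7.png

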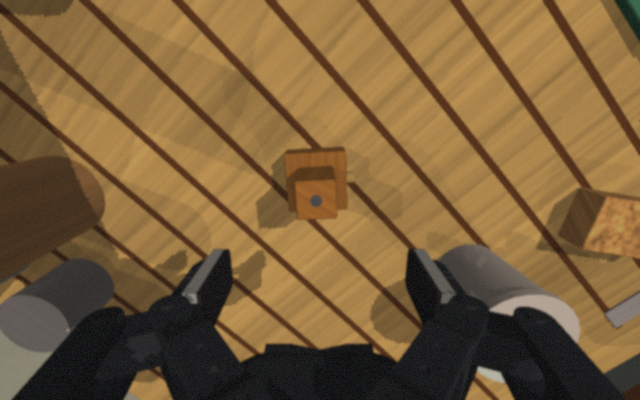

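Foot B is at (316,200), as predicted, and turned about 4° anticlockwise from the gripper, so I'll correct the roll and grasp it.

```bash
python3 -m pendant '[[1,[0,0,0.25],-0.02],[1,[0,0,0.5],-0.02],[1,[0,0,0.5],-0.02]]' >/dev/null
python3 -m pendant '[[1,[0,0,0.25],0],[1,[0,0,0.45],0],[1,[0,0,0.57],0],[1,[0,0,0.57],0],[0.3,[0,0,0.57],0],[0,[0,0,0.57],0],[0,[0,0,0.57],0],[0,[0,0,0.57],0],[0,[0,0,0.57],0],[0,[0,0,0.57],0]]'
python3 -m pendant '[[0,[0,0,-0.1],0],[0,[0,0,-0.4],0],[0,[0,0,-0.7],0],[0,[0,0,-1],0],[0,[0,0,-1],-0.23],[0,[0,0,-1],-0.23],[0,[0,0,-1],-0.23],[0,[0,0,-1],-0.23],[0,[0,0,-1],-0.23],[0,[0,0,-1],-0.23]]'
python3 -m pendant '[[0,[0,0,0],0],[0,[0,0,0],0],[0,[0,0,0],0]]'
```

```text
time: 23.1
tool_pos: [0.4966, -0.389, 0.0469]
tool_rot: [0.001, 0.341, 0.94, -0.001]
contact_force: [-1.9, -0.7, 6.8]
gripper_width: 0.388
grasp_force: 63.4
time: 24.1
tool_pos: [0.4955, -0.3872, 0.1643]
tool_rot: [-0.001, -0.013, 1.0, 0.001]
contact_force: [0.8, -0.3, -2.7]
gripper_width: 0.387
grasp_force: 62.4
time: 24.4
tool_pos: [0.4959, -0.3879, 0.1651]
tool_rot: [-0.0, -0.012, 1.0, 0.0]
contact_force: [-0.6, -0.0, -3.9]
gripper_width: 0.393
grasp_force: 62.4
```

```bash
python3 -m pendant '[[0,[-0.1,0.4,0],0],[0,[-0.2,0.8,0],0],[0,[-0.27,1,0],0]]' >/dev/null
python3 -m pendant '[[0,[-0.1,0.4,0],0],[0,[-0.2,0.8,0],0],[0,[-0.27,1,0],0]]' >/dev/null
python3 -m pendant '[[0,[-0.1,0.4,0],0],[0,[-0.2,0.8,0],-0.003],[0,[-0.26,1,0],-0.003],[0,[-0.26,1.0,0],-0.003]]' >/dev/null
python3 -m pendant '[[0,[0,0.12,0.25],0],[0,[0,0.12,0.45],0],[0,[0,0.12,0.45],0],[0,[0,0.12,0.45],0],[0,[0,0.12,0.45],0],[0,[0,0.12,0.45],0]]'
python3 -c "
from h import *
f=grab('wrist','pics/w8.png');s=manip.state();print(s['tool_pos'],s['tool_rot'])
a=cv2.cvtColor(f['img'],cv2.COLOR_RGB2HSV);print([(v,*map(int,a[v,318])) for v in range(150,200,1)])"
```

```text
time: 26.0
tool_pos: [0.5835, -0.012, 0.1135]
tool_rot: [0.002, -0.017, 1.0, -0.0]
contact_force: [0.8, 0.2, -3.3]
gripper_width: 0.386
grasp_force: 62.7
[ 0.58330029 -0.01189086  0.11319336] [ 1.49425367e-03 -1.73292727e-02  9.99848680e-01 -2.84610064e-04]
[(150, 14, 31, 175), (151, 12, 33, 176), (152, 14, 32, 175), (153, 14, 28, 176), (154, 15, 29, 176), (155, 12, 26, 177), (156, 11, 31, 175), (157, 13, 27, 170), (158, 22, 25, 150), (159, 52, 36, 126), (160, 71, 77, 119), (161, 71, 100, 122), (162, 72, 112, 121), (163, 72, 111, 122), (164, 70, 105, 122), (165, 71, 112, 121), (166, 72, 116, 119), (167, 72, 113, 120), (168, 73, 110, 121), (169, 72, 110, 123), (170, 72, 105, 119), (171, 71, 105, 122), (172, 72, 114, 121), (173, 72, 113, 122), (174, 73, 106, 118), (175, 68, 96, 114), (176, 49, 78, 101), (177, 23, 110, 88), (178, 16, 152, 87), (179, 13, 150, 90), (180, 16, 187, 86), (181, 15, 165, 88), (182, 14, 159, 90), (183, 15, 170, 90), (184, 13, 153, 90), (185, 14, 162, 88), (186, 14, 176, 87), (187, 16, 173, 93), (188, 15, 180, 106), (189, 15, 174, 133), (190, 14, 178, 159), (191, 15, 178, 172), (192, 15, 182, 175), (193, 15, 179, 180), (194, 15, 184, 179), (195, 15, 183, 178), (196, 15, 182, 178), (197, 15, 180, 181), (198, 14, 182, 179), (199, 14, 177, 179)]
```

```bash
python3 -m pendant '[[0,[0,0,0.15],0],[0,[0,0,0.3],0],[0,[0,0,0.4],0],[0,[0,0,0.46],0],[0,[0,0,0.46],0],[0,[0,0,0.46],0]]'
python3 -m pendant '[[1,[0,0,0],0],[1,[0,0,0],0],[1,[0,0,0],0],[1,[0,0,0],0],[1,[0,0,-0.4],0],[1,[0,0,-0.8],0],[1,[0,0,-0.8],0]]'
python3 -m pendant '[[0,[-0.04,0.4,0],0],[0,[-0.08,0.8,0],0],[0,[-0.08,1,0],0],[0,[-0.08,1,0],0]]'>/dev/null
python3 -m pendant '[[0,[0.03,0.17,0],0],[0,[0.03,0.17,0],0],[0,[0.03,0.17,0.4],0],[0,[0.03,0.17,0.52],0],[0,[0.03,0.17,0.52],0],[0,[0.03,0.17,0.52],0]]'
python3 -m pendant '[[0,[0,0,0.15],0],[0,[0,0,0.25],0],[0,[0,0,0.35],0],[0,[0,0,0.42],0],[0,[0,0,0.48],0],[0,[0,0,0.52],0],[0,[0,0,0.54],0],[0,[0,0,0.54],0]]'
```

```text
time: 26.65
tool_pos: [0.5831, -0.0118, 0.0587]
tool_rot: [0.0, -0.018, 1.0, -0.0]
contact_force: [-5.2, -0.8, 6.0]
gripper_width: 0.39
grasp_force: 64.1
time: 27.35
tool_pos: [0.5872, -0.012, 0.161]
tool_rot: [0.007, -0.018, 1.0, -0.001]
contact_force: [1.0, -0.6, 1.1]
gripper_width: 0.997
grasp_force: 0.0
time: 28.35
tool_pos: [0.5834, 0.1285, 0.09]
tool_rot: [-0.0, -0.017, 1.0, -0.0]
contact_force: [0.5, 0.9, 0.6]
gripper_width: 0.0
grasp_force: 0.0
time: 29.15
tool_pos: [0.5897, 0.1293, 0.0337]
tool_rot: [0.006, -0.018, 1.0, -0.0]
contact_force: [-4.9, -1.7, 26.7]
gripper_width: -0.001
grasp_force: 13.7
```

```bash
python3 -m pendant '[[0,[0,0,0.02],0],[0,[0,0,0.03],0],[0,[0,0,0.03],0]]'
python3 -m pendant '[[0,[0,0,-0.2],0],[0,[0,0,-0.4],0],[0,[0,0,-0.7],0],[0,[0,0,-1],0],[0,[0,0,-1],0]]' >/dev/null
python3 -m pendant '[[1,[0.03,-0.2,-0.15],0],[1,[0.06,-0.5,-0.15],0],[1,[0.075,-0.8,-0.15],0],[1,[0.075,-1,-0.15],0],[1,[0.075,-1,-0.15],0]]' >/dev/null
python3 -m pendant '[[1,[0,-0.17,0],0],[1,[0,-0.17,0],0],[1,[0,-0.17,0],0],[1,[0,-0.17,0],0]]'
python3 -c "
from h import *
w=grab('wrist','pics/w9.png');s=manip.state()
print(s['tool_pos'])
b=cv2.imread('pics/w9.png')[110:280,220:440]
cv2.imwrite('pics/c9.png',cv2.resize(b,None,fx=3,fy=3,interpolation=2))
print(proj(w,(.58,-.012,.097)))"
```

```text
time: 29.45
tool_pos: [0.5899, 0.1293, 0.0333]
tool_rot: [0.006, -0.018, 1.0, -0.0]
contact_force: [-14.4, -3.8, 43.9]
gripper_width: 0.0
grasp_force: 23.3
time: 30.85
tool_pos: [0.579, -0.0104, 0.1591]
tool_rot: [-0.0, -0.018, 1.0, 0.0]
contact_force: [0.0, 0.2, -0.1]
gripper_width: 1.0
grasp_force: 0.0
[ 0.57905247 -0.01040105  0.1591443 ]
(np.float64(316.23938264507484), np.float64(210.89955670653472))
```

View pics/c9.png

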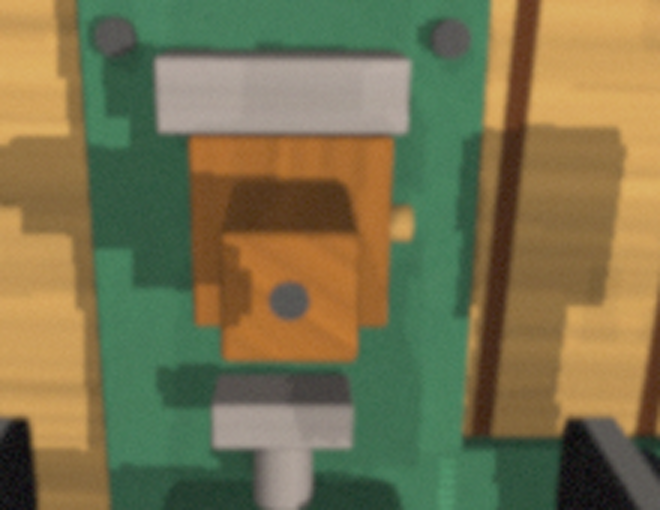

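Plug 1 is flush. The second one is on the pedal side, at (402,222) in the crop. I'll regrip, lift, turn by -90° and put the foot back down.

```bash
python3 -m pendant '[[1,[0,0,0.3],0],[1,[0,0,0.6],0],[1,[0,0,0.845],0],[1,[0,0,0.845],0],[0.3,[0,0,0.845],0],[0,[0,0,0.845],0],[0,[0,0,0.845],0],[0,[0,0,0.845],0],[0,[0,0,0.845],0],[0,[0,0,0.845],0]]'
python3 -m pendant '[[0,[-0.025,0,-0.1],0],[0,[-0.025,0,-0.4],0],[0,[-0.025,0,-0.6],0],[0,[-0.025,0,-0.6],0.25],[0,[-0.025,0,-0.6],0.25],[0,[-0.025,0,-0.6],0.25],[0,[-0.025,0,-0.6],0.25],[0,[-0.025,0,-0.6],0.25],[0,[-0.025,0,-0.6],0.25],[0,[-0.025,0,-0.6],0.25]]'
python3 -m pendant '[[0,[0,0,0],0.25],[0,[0,0,0],0.25],[0,[0,0,0],0.25],[0,[0,0,0],0.25],[0,[0,0,0],0.25],[0,[0,0,0],0.25],[0,[0,0,0],0.25],[0,[0,0,0],0.25],[0,[0,0,0],0.25]]'
python3 -c "
from h import *
w=grab('wrist','pics/w10.png');s=manip.state()
print(s['tool_pos'],s['tool_rot'])"
```

```text
time: 31.9
tool_pos: [0.5807, -0.0118, 0.0602]
tool_rot: [0.002, -0.018, 1.0, -0.0]
contact_force: [-1.2, -0.8, 5.8]
gripper_width: 0.394
grasp_force: 60.5
time: 32.9
tool_pos: [0.5814, -0.0111, 0.1293]
tool_rot: [-0.001, 0.366, 0.931, -0.0]
contact_force: [-0.8, 0.7, -3.4]
gripper_width: 0.392
grasp_force: 62.3
time: 33.8
tool_pos: [0.582, -0.0113, 0.1298]
tool_rot: [-0.0, 0.694, 0.72, -0.0]
contact_force: [-0.4, -0.1, -2.7]
gripper_width: 0.391
grasp_force: 62.3
[ 0.58203717 -0.01129242  0.12980742] [-1.51070257e-04  6.94258355e-01  7.19725851e-01 -1.16534232e-04]
```

View pics/w10.png

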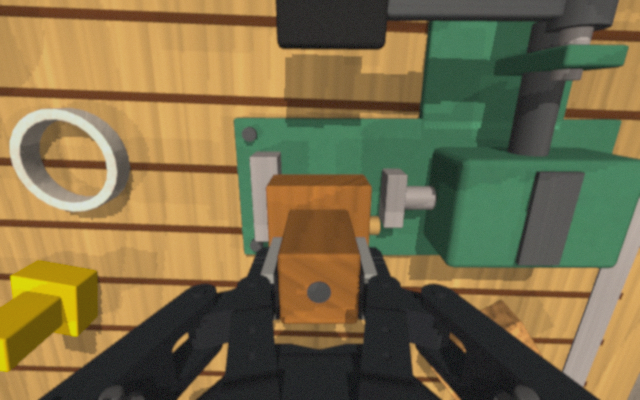

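The plug now faces the ram. I'll lower the foot, release it and press.

```bash
python3 -m pendant '[[0,[0,0,0.2],0],[0,[0,0,0.4],0],[0,[0,0,0.5],0],[0,[0,0,0.585],0],[0,[0,0,0.585],0],[0,[0,0,0.585],0]]'
python3 -m pendant '[[1,[0,0,0],0],[1,[0,0,0],0],[1,[0,0,0],0],[1,[0,0,0],0],[1,[0,0,-0.4],0],[1,[0,0,-0.8],0],[1,[0,0,-0.8],0],[1,[0,0,-0.8],0]]'
python3 -m pendant '[[0,[0,0,0],-0.25],[0,[0,0,0],-0.25],[0,[0,0,0],-0.25],[0,[0,0,0],-0.25],[0,[0,0,0],-0.25],[0,[0,0,0],-0.25]]'>/dev/null
python3 -m pendant '[[0,[0,0,0],-0.25],[0,[0,0,0],-0.25],[0,[0,0,0],-0.25],[0,[0,0,0],-0.25],[0,[0,0,0],-0.25],[0,[0,0,0],-0.25],[0,[0,0,0],-0.25]]'
python3 -m pendant '[[0,[-0.05,0.4,0],0],[0,[-0.05,0.8,0],0],[0,[-0.05,1,0],0],[0,[-0.05,1,0],0]]'>/dev/null
python3 -m pendant '[[0,[0,0.17,0],0],[0,[0,0.17,0],0],[0,[0,0.17,0.4],0],[0,[0,0.17,0.54],0],[0,[0,0.17,0.54],0],[0,[0,0.17,0.54],0]]'
python3 -m pendant '[[0,[0,0,0.15],0],[0,[0,0,0.25],0],[0,[0,0,0.35],0],[0,[0,0,0.42],0],[0,[0,0,0.48],0],[0,[0,0,0.52],0],[0,[0,0,0.55],0],[0,[0,0,0.55],0],[0,[0,0,0.56],0],[0,[0,0,0.56],0]]'
```

```text
time: 34.45
tool_pos: [0.5829, -0.0114, 0.0604]
tool_rot: [0.001, 0.694, 0.72, 0.0]
contact_force: [0.3, 0.1, -4.2]
gripper_width: 0.393
grasp_force: 62.7
time: 35.25
tool_pos: [0.5835, -0.0115, 0.158]
tool_rot: [0.002, 0.694, 0.719, 0.001]
contact_force: [0.9, 1.2, -0.6]
gripper_width: 0.995
grasp_force: 0.0
time: 36.55
tool_pos: [0.5809, -0.0111, 0.1533]
tool_rot: [-0.002, -0.018, 1.0, 0.0]
contact_force: [0.7, -0.8, 0.5]
gripper_width: 0.001
grasp_force: 0.0
time: 37.55
tool_pos: [0.5832, 0.1284, 0.0908]
tool_rot: [-0.0, -0.017, 1.0, -0.0]
contact_force: [1.0, -0.1, 0.9]
gripper_width: -0.001
grasp_force: 0.0
time: 38.55
tool_pos: [0.5896, 0.1292, 0.0335]
tool_rot: [0.006, -0.018, 1.0, -0.0]
contact_force: [-8.7, -2.9, 32.9]
gripper_width: 0.001
grasp_force: 17.0
```

Stop reached (33 N). I'll let the pedal up and look.

```bash
python3 -m pendant '[[0,[0,0,0.02],0],[0,[0,0,0.02],0]]'
python3 -m pendant '[[0,[0,0,-0.2],0],[0,[0,0,-0.4],0],[0,[0,0,-0.7],0],[0,[0,0,-1],0],[0,[0,0,-1],0]]' >/dev/null
python3 -m pendant '[[1,[0.03,-0.2,-0.15],0],[1,[0.06,-0.5,-0.15],0],[1,[0.075,-0.8,-0.15],0],[1,[0.075,-1,-0.15],0],[1,[0.075,-1,-0.15],0]]' >/dev/null
python3 -m pendant '[[1,[0,-0.17,0],0],[1,[0,-0.17,0],0],[1,[0,-0.17,0],0],[1,[0,-0.17,0],0]]'
python3 -c "
from h import *
w=grab('wrist','pics/w11.png');f=grab('top','pics/t11.png');s=manip.state()
print(s['tool_pos'])
b=cv2.imread('pics/w11.png')[110:280,220:440];a=cv2.imread('pics/t11.png')[150:300,150:350]
cv2.imwrite('pics/c11.png',np.hstack([cv2.resize(b,(400,310),interpolation=2),cv2.resize(a,(400,310),interpolation=2)]))
print(proj(w,(.58,-.012,.097)))"
```

```text
time: 38.75
tool_pos: [0.5897, 0.1293, 0.0332]
tool_rot: [0.005, -0.018, 1.0, -0.0]
contact_force: [-14.1, -2.6, 44.3]
gripper_width: 0.001
grasp_force: 23.6
time: 40.15
tool_pos: [0.579, -0.0104, 0.1591]
tool_rot: [-0.0, -0.018, 1.0, 0.0]
contact_force: [0.4, -1.6, 0.2]
gripper_width: 1.001
grasp_force: 0.0
[ 0.57911627 -0.01046865  0.15920051]
(np.float64(316.25617598187137), np.float64(210.92693027465717))
```

View pics/c11.png

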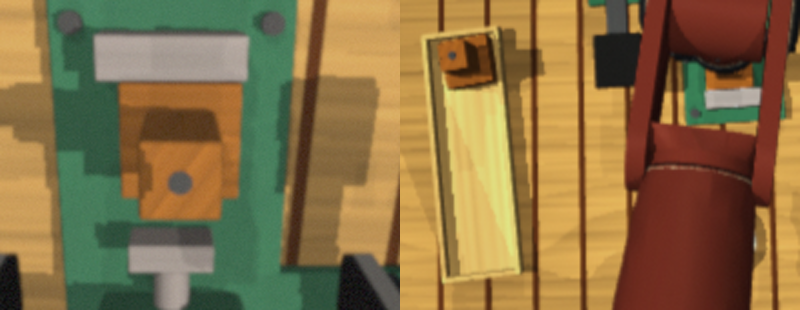

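Both of foot B's plugs are flush and the ram is back. Foot3 in the tray has shifted about 4 cm toward the +x end, which must be the knock. It still looks inside the walls. I'll carry foot B over and check foot3 from close by.

```bash
python3 -m pendant '[[1,[0,0,0.3],0],[1,[0,0,0.6],0],[1,[0,0,0.845],0],[1,[0,0,0.845],0],[0.3,[0,0,0.845],0],[0,[0,0,0.845],0],[0,[0,0,0.845],0],[0,[0,0,0.845],0],[0,[0,0,0.845],0],[0,[0,0,0.845],0]]'
python3 -m pendant '[[0,[0,0,-0.1],0],[0,[0,0,-0.4],0],[0,[0,0,-0.7],0],[0,[0,0,-0.95],0],[0,[0,0,-0.95],0],[0,[0,0,-0.95],0]]'
python3 -m pendant '[[0,[0.2,0.35,0],0],[0,[0.4,0.7,0],0],[0,[0.42,1,0],0],[0,[0.42,1,0],0]]' >/dev/null
python3 -m pendant '[[0,[0.2,0.35,0],0],[0,[0.4,0.7,0],0],[0,[0.42,1,0],0],[0,[0.42,1,0],0]]' >/dev/null
python3 -m pendant '[[0,[0.2,0.4,0],0],[0,[0.4,0.7,0],-0.017],[0,[0.41,0.81,0],-0.017],[0,[0.41,0.81,0],-0.017],[0,[0.41,0.81,0],-0.017],[0,[0.41,0.81,0],-0.017],[0,[0.41,0.81,0],-0.017]]'
python3 -m pendant '[[0,[0,0,0.35],0],[0,[0,0,0.65],0],[0,[0,0,0.85],0],[0,[0,0,0.85],0],[0,[0,0,0.85],0],[0,[0,0,0.85],0]]'
python3 -c "
from h import *
w=grab('wrist','pics/w12.png');f=grab('top','pics/t12.png');g=grab('scene','pics/s12.png')
a=cv2.imread('pics/t12.png')[150:300,120:270];b=cv2.imread('pics/s12.png')[140:280,410:550];c=cv2.imread('pics/w12.png')[80:400,160:480]
cv2.imwrite('pics/c12.png',np.hstack([cv2.resize(i,(266,300),interpolation=2) for i in (a,b,c)]))"
```

```text
time: 41.25
tool_pos: [0.5807, -0.0113, 0.0602]
tool_rot: [0.002, -0.018, 1.0, -0.0]
contact_force: [-0.2, 3.0, 7.3]
gripper_width: 0.391
grasp_force: 61.4
time: 41.85
tool_pos: [0.5787, -0.0115, 0.1711]
tool_rot: [-0.0, -0.018, 1.0, -0.0]
contact_force: [-0.0, 0.7, -3.4]
gripper_width: 0.395
grasp_force: 62.2
time: 43.35
tool_pos: [0.418, 0.3191, 0.1715]
tool_rot: [-0.0, -0.043, 0.999, -0.0]
contact_force: [-1.4, 0.4, -3.2]
gripper_width: 0.388
grasp_force: 63.9
time: 43.95
tool_pos: [0.4191, 0.3209, 0.0723]
tool_rot: [0.002, -0.044, 0.999, 0.001]
contact_force: [-0.4, 0.1, -2.6]
gripper_width: 0.392
grasp_force: 63.6
```

View pics/c12.png

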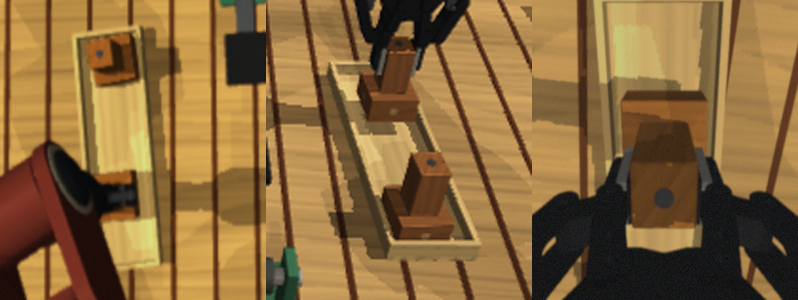

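Both feet are upright in the tray area with their pale plugs flush. I'll set foot B down and back the arm off.

```bash
python3 -m pendant '[[0,[0,0,0.07],0],[0,[0,0,0.12],0],[0,[0,0,0.145],0],[0,[0,0,0.145],0],[0,[0,0,0.145],0]]'
python3 -m pendant '[[1,[0,0,0],0],[1,[0,0,0],0],[1,[0,0,0],0],[1,[0,0,0],0],[1,[0,0,-0.3],0],[1,[0,0,-0.7],0],[1,[0,0,-1],0],[1,[0,0,-1],0],[1,[0,0,-1],0]]'
python3 -m pendant '[[1,[0,-0.3,0],0],[1,[0,-0.7,0],0],[1,[0,-1,0],0],[1,[0,-1,0],0]]'>/dev/null
python3 -m pendant '[[1,[0,-0.3,0],0],[1,[0,-0.7,0],0],[1,[0,-1,0],0],[1,[0,-1,0],0],[1,[0,-1,0],0],[1,[0,-1,0],0]]'
python3 -c "
from h import *
f=grab('top','pics/t13.png')
a=cv2.imread('pics/t13.png')[60:300,110:430];cv2.imwrite('pics/c13.png',cv2.resize(a,(800,600),interpolation=2))"
```

```text
time: 44.6
tool_pos: [0.4186, 0.3207, 0.0547]
tool_rot: [0.001, -0.044, 0.999, 0.0]
contact_force: [-1.9, -1.6, 9.1]
gripper_width: 0.389
grasp_force: 65.6
time: 45.5
tool_pos: [0.4178, 0.3206, 0.1735]
tool_rot: [0.001, -0.044, 0.999, 0.001]
contact_force: [0.0, 0.4, -0.7]
gripper_width: 1.001
grasp_force: 0.0
time: 46.5
tool_pos: [0.4381, 0.0822, 0.1714]
tool_rot: [-0.001, -0.045, 0.999, 0.0]
contact_force: [0.4, -0.4, 0.5]
gripper_width: 1.001
grasp_force: 0.0
```

View pics/c13.png

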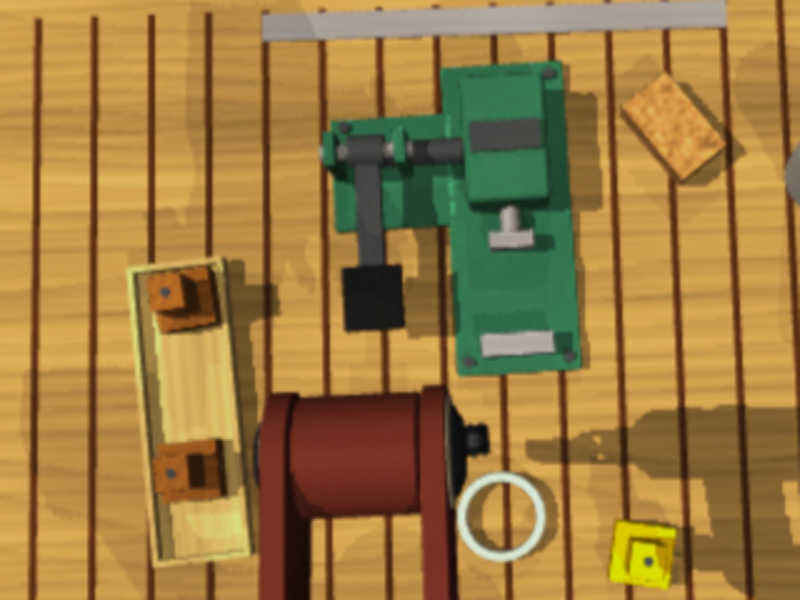

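```bash
python3 -c "
from h import *
f=grab('top')
for u,v in [(176.2,177),(178.2,249.4)]:
  p=ray(f,u,v,.091)[:2];d=p-[.478,.3255];c,s=np.cos(.089),np.sin(.089);print(p,d[0]*c+d[1]*s,-d[0]*s+d[1]*c)"
```

```text
[0.59264955 0.32801276] 0.11441911822174926 -0.007687533490741657
[0.41697679 0.32322105] -0.06098424954001076 0.0031539697634623246
```

Both feet are inside the limits: tray x is +0.114 and -0.061, with y within 8 mm. I'll hand in.

```bash
python3 -c "
from plant import manip
print(manip.job_done())"
```

```text
the job is handed in; nothing more can be done
None
```

I handed the job in at about 47 s: only two feet were there, foot3 and one two-plug foot; in the camera images all three plugs are flush, both feet stand upright inside the tray and the pedal is up; the hand-in returned no verdict.

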